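Seat the temperature probe in the clear well of the dry-block heater

TASK

Take the cordless temperature probe out of its wooden stand and seat it fully home in the dry-block heater, upright with its collar down on the metal block, and let go of it. Only one of the heater's three wells is clear to the bottom; the other two look the same but have a slug stuck halfway down, a different two each day, so find the clear one by feel. Do not knock over the glass beaker or the glass graduate.

Things in the scene. Friction and masses are not known exactly. Their poses are not given: they have to be found in the camera images.
- probe: The probe, 136 mm long, 0.12 kg, upright in the stand at the start. Origin: lower tip of the stem; z runs up along the probe. Steel stem 10 mm thick (tip tapers to 7 mm over the last 3 mm), 78 mm long; then a steel collar 28 mm wide, z = 78 to 84 mm; then a black square handle 22 x 22 mm, z = 84 to 136 mm, its sides along the probe's x and y.
- stand: The wooden probe stand, a fixed block 70 x 70 mm and 92 mm tall; origin at the centre of its underside. One round hole, 11.5 mm wide and 82 mm deep, in the middle of its top holds the probe, whose collar rests on the top.
- heater: The dry-block heater, a fixed white bench unit 180 mm (x) by 186 mm (y); origin: centre of its underside. In its middle a bare aluminium block, 64 mm (x) by 170 mm (y), flat top 92 mm above the table; the white housing beside it is 70 to 84 mm high. Three equal round wells in the block's top, in a row along y, 45 mm apart.
- well0 (a point): Centre of the mouth of the well at heater y = -45 mm, level with the block's top (92 mm). Well 11.5 mm wide, 2 mm chamfer. If clear it is 82 mm deep, and the collar stops on the block with the stem's tip 78 mm down; with a slug stuck inside, the tip stops 42 mm down.
- well1 (a point): The same for the middle well (y = 0).
- well2 (a point): The same for the well at y = +45 mm.
- beaker: Glass beaker, a bystander: 60 mm wide, 75 mm tall, standing loose; origin under its centre.
- graduate: Glass graduated cylinder, a bystander: foot 68 mm wide, column 38 mm wide, 180 mm tall, standing loose; origin under its centre.
Things that resemble listed ones, but are neither listed nor needed, are in the scene too. Leave any red or yellow look-alike of the probe alone.

How it is judged:
On the way:
1. the probe is drawn out of its stand (height (world z) of probe above 0.093 m), for 0.1 s.
At the end, for the whole second after the job is handed in: The probe stands at rest in one of the heater's wells, released, its stem's tip at least 73 mm below the block's top (fully home is 78 mm) and within 6 mm of the well's axis, upright within 0.08 rad (z of probe in the frame of heater below 0.019 m and (horizontal distance between probe and well0 below 0.006 m or horizontal distance between probe and well1 below 0.006 m or horizontal distance between probe and well2 below 0.006 m) and angle between the z axis of probe and the z axis of heater, either way round below 0.08 rad and linear speed of probe below 0.02 m/s and contact force between probe and the fingers below 0.1 N); the robot touches nothing.
It fails at once if the glass beaker is knocked over (angle between beaker's own z axis and vertical above 0.5 rad).
It fails at once if the glass graduate is knocked over (angle between graduate's own z axis and vertical above 0.5 rad).
It also fails if it takes over 58 s, if anything falls off the work surface, if the arm or the gripper's body presses on something with over 40 N, if the wrist force passes 120 N, or if a joint passes its speed limit or range.

ROBOT

A 6-joint arm with a two-finger parallel gripper is mounted at the origin on the work surface. World frame = base frame: x ahead of the robot, y to its left, z up, the work surface at z = 0. Lengths are in m, angles in rad, forces in N, time in s.
With the tool pointing down it reaches from about 0.425 to 1.125 m from the base axis. Payload 14.9 kg.
Tool frame: the origin (TCP) lies midway between the tips of the shut fingers; the grasp point (between the pads) lies 19 mm behind it; y points along the fingers, x is the direction in which the jaws open and shut, and the axes are right-handed (so a half turn about y gives the same grasp; the last joint's range is limited). The gripper opens to 91 mm and grips with 3 to 60 N. Pads are 32 mm wide; open, the fingers measure 118 mm over their backs; the gripper's body (76 mm by 178 mm) begins 60 mm behind the grasp point.
Start: joints at [-1.269, 0.379, 1.734, -0, 1.028, -0.033], TCP at [0.23, -0.661, 0.214] pointing down, gripper open.
Joint ranges: [-2.77, 2.77], [-0.74, 2.19], [0, 2.66], [-1.06, 4.2], [0.31, 2.87], [-3.08, 3.08]. Speed limits (rad/s): [1.89, 1.89, 2.39, 3.14, 3.14, 3.14].

INTERFACE

Orientations are given as a rotation vector (axis times angle).
In Python, from cell import manip, camera, get_calibration, finder gives the robot as it stands.
- The arm moves only by the tool step_arm, never from a script. Its argument "targets" is a list of rows, each a list of 3 entries, a list of its own where there are three numbers: the gripper's target within -1 to 1 (shut at 1, half-way at 0, fully open at -1), then the shift along the tool's x, y, z in m, then the turn about the tool's y in rad. In form: [[gripper, [x, y, z], spin], ...]. A call has 1 to 20 rows; each row is the pose to reach, as a shift and turn from the pose commanded when the call began, along the tool's axes at that moment; what a row does not reach only later rows make up. A row lasts 1/10 s, in which the tool goes at most 50 mm and 8.59 degrees, less where a joint would pass 70% of its speed; a pose out of reach is approached as far as the arm can. A call with a gripper value outside its range is refused whole. The fingers move at their own pace and stop on an object; "grip_force" is the grip in N (left out, the last holds). Time passes only in rows, so rows that repeat a pose let the fingers close. It gives the time, the measured TCP pose, the force and the opening at its end, in the units of the state.
- manip.get_obs(): the state, without advancing time (a new reading comes with each control period).
- camera(name): name is "scene" or "top" or "wrist"; returns (picture, depth): 384x512x3 uint8, red, green, blue; 384x512 float32, m along the optical axis (not along the pixel's ray), 0 where there is no reading.
- get_calibration(name): a dict with "fovy" (degrees; the focal length in pixels is half the picture's height over the tangent of half this angle, whatever the lens; pixels are square), "cx", "cy" (the principal point, pixels), "R" (3x3) and "t" (3): a world point X has camera coordinates R X + t. Camera axes: x right, y down, z forward; pixel columns grow to the right and rows downward; lengths in m; the calibration is good to about 2 mm. A picture is of the moment at which its call begins: read the wrist's pose just before it. get_calibration takes no time and is no camera call; for the wrist camera it gives the pose at the moment of the call.
- manip.finish_job(): hands the job in, once; it reports no verdict.
Trained networks look in the newest picture that a camera, given by its name, has taken for a name from the list of things; names that differ only in an ending like _2 or _b are one class to them, and where a whole thing is asked for, a point or a joint stands for the part that bears it (a point fixed in the world has none). Each returns a list of dicts, best first, with "conf" (0 to 1); they miss things now and then, are a little off and sometimes report something else, mostly with a low value. They report only what shows in the picture. A call takes as long as a camera call. They do not tell look-alikes from the thing itself.
- finder.outline_of(thing, camera): "region" (384x512 bool, what is visible of it) and "box" ([left, top, right, bottom] as shares, 0 to 1, of the picture: columns of its width, rows of its height, round what is visible of it).
- finder.place_of(thing, camera): "xy" ([column, row] as shares, 0 to 1, of the picture: columns of its width, rows of its height: a listed point, or the origin of a listed thing).
The state is a dict: "t": time; "q": joint angles; "joint_velocities": joint speeds; "joint_torque": joint torques, N m; "tcp_pos": TCP position; "eef_rot": TCP orientation; "wrist_force": force on the tool from outside, world axes, zero at the start; "torque": the same for the moment, N m; "grip_width": opening from 0.0 (shut) to 1.0 (fully open).
Only numpy, scipy, OpenCV 4.12 (cv2) and the standard library are available. Lean on these libraries where they do the work, as an engineer would, in place of code of your own. Each camera call takes 0.05 s, during which the arm holds its last target. There are 200 camera calls.

## Working session

There is one attempt and no reset: what is moved stays moved. The work goes in short steps, Python scripts to look and compute and a tool call to move; the robot and the scene stay as the last step left them, time stands still between calls to the robot, and variables do not carry over. Pictures are saved under pics/ and viewed, about 8 in all and at most 12, crops included, and the job is handed in when it is done.

Besides the shell and the picture viewer there is one more tool, called after "Request:" as a command line: name --argument value ..., lists and objects as JSON in quotes. step_arm: Moves the arm, as the interface text tells. Its arguments: {"type":"object","properties":{"targets":{"type":"array"},"grip_force":{"type":"number"}},"required":["targets"]}

```bash
mkdir -p pics; cat > h.py <<'E'
from cell import manip, camera, get_calibration, finder
import numpy as np, cv2
from scipy.spatial.transform import Rotation as Ro
def snap(n):
    c=get_calibration(n); p,d=camera(n); return p,d,c
def back(c,u,v,d=None,z=None):
    """pixel -> world, by depth d or on plane z"""
    f=192/np.tan(np.radians(c["fovy"])/2); R=np.array(c["R"]);t=np.array(c["t"])
    r=np.array([(u-c["cx"])/f,(v-c["cy"])/f,1.])
    o=-R.T@t; w=R.T@r
    s=d if d is not None else (z-o[2])/w[2]
    return o+s*w
def save(p,name): cv2.imwrite("pics/"+name,cv2.cvtColor(p,cv2.COLOR_RGB2BGR))
E
python3 - <<'E'
from h import *
np.set_printoptions(precision=4,suppress=True)
o=manip.get_obs(); print(o)
ims=[]
for n in("top","scene"):
    p,d,c=snap(n); ims.append(p)
    print(n,c)
    for th in("probe","stand","heater","beaker","graduate","well0","well1","well2"):
        for r in finder.place_of(th,n)[:4]:
            u,v=r["xy"][0]*512,r["xy"][1]*384
            z=0.092 if "well" in th else 0.0
            if th=="probe": z=0.014
            print(th,round(r["conf"],2),round(u),round(v),back(c,u,v,z=z)[:2])
    save(p,n+".png")
E
```

```text
{'t': 0.0, 'q': array([-1.2693,  0.3794,  1.7348, -0.    ,  1.0285, -0.0333]), 'joint_velocities': array([ 0.0013,  0.    , -0.0007,  0.0001,  0.0001,  0.0015]), 'joint_torque': array([ -0.0025, -76.3717, -43.4378,   0.0648,   0.0423,  -0.    ]), 'tcp_pos': array([ 0.2299, -0.6607,  0.2133]), 'eef_rot': array([-1.3485,  0.9598, -0.9583]), 'wrist_force': array([ 0.4609, -0.2156,  0.4169]), 'torque': array([ 0.0177,  0.0643, -0.031 ]), 'grip_width': 0.9979782082102268}
top {'fovy': 46.18154184511467, 'cx': 257.9678123981138, 'cy': 192.97915867395542, 'R': array([[ 0.02  , -0.9998, -0.0075],
       [-0.98  , -0.0181, -0.1982],
       [ 0.1981,  0.0113, -0.9801]]), 't': array([0.0264, 0.6134, 1.0859])}
probe 0.58 181 247 [0.4746 0.2356]
probe 0.46 177 207 [0.5813 0.2509]
probe 0.45 147 223 [0.5364 0.3284]
probe 0.44 240 138 [0.7737 0.0897]
stand 0.83 181 213 [0.5683 0.2437]
beaker 0.94 256 275 [0.4081 0.0397]
graduate 0.86 240 137 [0.7808 0.0921]
well0 0.84 324 197 [ 0.5985 -0.1262]
well0 0.69 343 191 [ 0.6152 -0.1724]
well1 0.84 324 197 [ 0.5985 -0.1262]
well1 0.69 343 191 [ 0.6152 -0.1724]
well2 0.84 324 197 [ 0.5985 -0.1262]
well2 0.69 343 191 [ 0.6152 -0.1724]
scene {'fovy': 43.803456433909474, 'cx': 259.880947356396, 'cy': 186.29667938244256, 'R': array([[ 0.717 ,  0.697 , -0.011 ],
       [ 0.5263, -0.5516, -0.6471],
       [-0.4571,  0.4582, -0.7623]]), 't': array([-0.4499, -0.2456,  1.2886])}
probe 0.8 283 136 [0.486  0.2255]
stand 0.61 313 150 [0.564  0.2489]
heater 0.97 200 259 [ 0.5957 -0.1399]
beaker 0.95 208 162 [0.4087 0.0492]
graduate 0.66 346 244 [0.7831 0.0905]
well0 0.85 185 255 [ 0.6204 -0.1828]
well0 0.66 198 233 [ 0.6016 -0.1351]
well0 0.56 206 218 [ 0.5854 -0.102 ]
well1 0.85 185 255 [ 0.6204 -0.1828]
well1 0.66 198 233 [ 0.6016 -0.1351]
well1 0.56 206 218 [ 0.5854 -0.102 ]
well2 0.85 185 255 [ 0.6204 -0.1828]
well2 0.66 198 233 [ 0.6016 -0.1351]
well2 0.56 206 218 [ 0.5854 -0.102 ]
```

```bash
python3 - <<'E'
import cv2,numpy as np
a=cv2.imread("pics/top.png");b=cv2.imread("pics/scene.png")
a=cv2.resize(a[80:320,100:400],(800,640),interpolation=cv2.INTER_CUBIC)[:600];
cv2.imwrite("pics/top_c.png",a)
b=cv2.resize(b[60:330,120:440],None,fx=2.2,fy=2.2,interpolation=cv2.INTER_CUBIC);cv2.imwrite("pics/scene_c.png",b)
E
```

```text
(no output)
```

View pics/top_c.png

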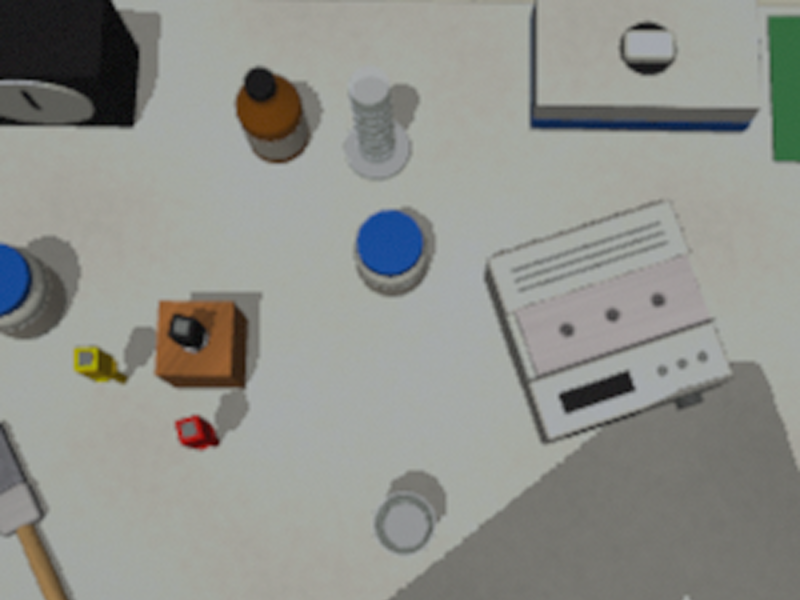

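View pics/scene_c.png

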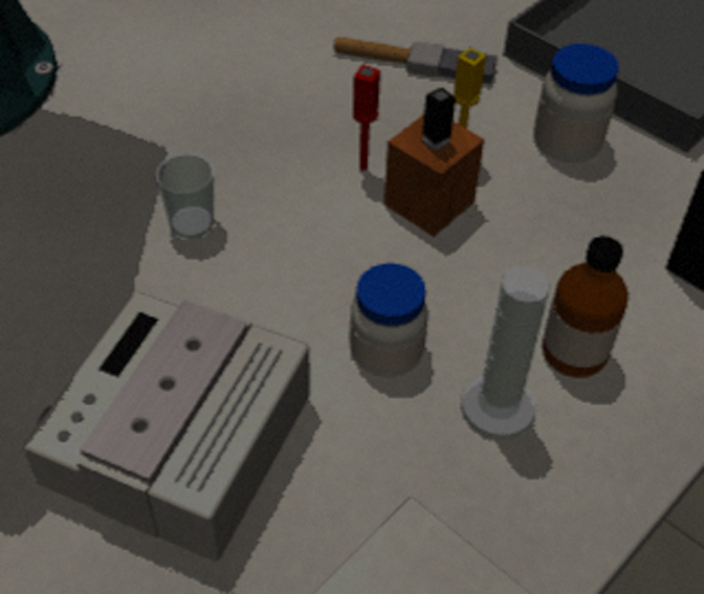

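Top view crop: black probe in the wooden stand (crop ~(187,330)); red and yellow look-alikes to its left and below; three wells near (567,330), (612,315), (657,300); beaker (405,520); graduate (375,130). In the scene view the wells lie at crop (193,345), (167,384), (140,426), so they match the networks. I'll go over the heater first for a close look.

```bash
cat >> h.py <<'E'
np.set_printoptions(precision=4,suppress=True)
def plan(target,jaw=None):
    """tool-frame shift (and spin) from measured pose to world target; jaw = world yaw of tool x (mod pi)"""
    o=manip.get_obs(); R=Ro.from_rotvec(o["eef_rot"]).as_matrix()
    s=R.T@(np.array(target)-o["tcp_pos"]); y0=np.arctan2(R[1,0],R[0,0]); out=[s,np.array(y0)]
    if jaw is not None:
        a=(jaw-y0+np.pi/2)%np.pi-np.pi/2
        out.append(np.array(-a if R[2,1]<0 else a))  # tool y points down: spin = -yaw change
    print("t",o["t"],"tcp",o["tcp_pos"],"shift",*out, "y axis",R[:,1])
E
python3 - <<'E'
from h import *
plan([0.58,-0.14,0.40],0)
o=manip.get_obs();R=Ro.from_rotvec(o["eef_rot"]).as_matrix()
c=get_calibration("wrist"); print(c["fovy"]); C=-c["R"].T@c["t"]
print("cam in tool",R.T@(C-o["tcp_pos"]), "view dir tool",R.T@c["R"][2]); print(R, o["t"])
# stand/handle yaw from top depth
p,d,c=snap("top")
for zmin,zmax in((0.085,0.1),(0.14,0.16)):
    vv,uu=np.mgrid[140:300,120:230]; P=np.array([back(c,u,v,d=d[v,u]) for u,v in zip(uu.ravel(),vv.ravel())])
    m=(P[:,2]>zmin)&(P[:,2]<zmax)&(abs(P[:,0]-.57)<.06)&(abs(P[:,1]-.245)<.06)
    print(zmin,m.sum(),P[m].mean(0),cv2.minAreaRect((P[m][:,:2]*1000).astype(np.float32)))
for th,b in(("red",(.475,.235)),("yel",(.536,.328))):
    m=(abs(P[:,0]-b[0])<.03)&(abs(P[:,1]-b[1])<.03)&(P[:,2]>.05); print(th,P[m].mean(0),P[m].max(0)) if m.any() else print(th)
E
```

```text
t 0.9 tcp [ 0.23   -0.6612  0.214 ] shift [-0.3772 -0.1861  0.5018] -1.2359849102862315 -1.2359849102862315 y axis [-0. -0. -1.]
60.447001160800234
cam in tool [ 0.0008 -0.1711  0.0758] view dir tool [-0.0004  0.963  -0.2694]
[[ 0.3286 -0.      0.9445]
 [-0.9445 -0.      0.3286]
 [ 0.     -1.     -0.    ]] 0.9
0.085 675 [0.5682 0.2474 0.0918] ((570.369140625, 249.729736328125), (71.14237976074219, 71.2394790649414), 0.5149977207183838)
0.14 98 [0.5695 0.2485 0.1494] ((569.9706420898438, 249.34768676757812), (22.667098999023438, 21.904157638549805), 81.07555389404297)
red [0.4803 0.2372 0.1218] [0.4942 0.2529 0.1421]
yel [0.5402 0.332  0.119 ] [0.553  0.3466 0.1411]
```

```bash
python3 -c "
from h import *
plan([0.60,-0.13,0.30],np.radians(-9))"
```

```text
t 0.95 tcp [ 0.23   -0.6611  0.2139] shift [-0.3801 -0.0861  0.524 ] -1.2359987025768675 -1.0789190698973776 y axis [-0.  0. -1.]
```

Request:
step_arm --targets '[[-0.3,[-0.38,-0.086,0.524],-1.079],[-0.3,[-0.38,-0.086,0.524],-1.079],[-0.3,[-0.38,-0.086,0.524],-1.079],[-0.3,[-0.38,-0.086,0.524],-1.079],[-0.3,[-0.38,-0.086,0.524],-1.079],[-0.3,[-0.38,-0.086,0.524],-1.079],[-0.3,[-0.38,-0.086,0.524],-1.079],[-0.3,[-0.38,-0.086,0.524],-1.079],[-0.3,[-0.38,-0.086,0.524],-1.079],[-0.3,[-0.38,-0.086,0.524],-1.079],[-0.3,[-0.38,-0.086,0.524],-1.079],[-0.3,[-0.38,-0.086,0.524],-1.079],[-0.3,[-0.38,-0.086,0.524],-1.079],[-0.3,[-0.38,-0.086,0.524],-1.079],[-0.3,[-0.38,-0.086,0.524],-1.079],[-0.3,[-0.38,-0.086,0.524],-1.079]]'

```text
t: 2.55
tcp_pos: [0.5994, -0.1307, 0.2996]
eef_rot: [-1.567, 0.124, -0.123]
wrist_force: [-0.3, 0.3, -0.7]
grip_width: 0.651
```

```bash
python3 - <<'E'
from h import *
p,d,c=snap("wrist"); save(p,"w1.png"); np.savez("w1.npz",p=p,d=d,**{k:c[k] for k in c})
for r in finder.place_of("well1","wrist")[:5]:
    u,v=r["xy"][0]*512,r["xy"][1]*384; print(round(r["conf"],2),u,v,back(c,u,v,z=.092))
g=cv2.cvtColor(p,cv2.COLOR_RGB2GRAY)
cv2.imwrite("pics/w1.png",cv2.cvtColor(p,cv2.COLOR_RGB2BGR))
plan([.57,.25,.25])
E
```

```text
0.96 269.1072 203.9808 [ 0.6133 -0.1823  0.092 ]
0.8 252.2112 174.6048 [ 0.5988 -0.1432  0.092 ]
0.67 235.008 136.2048 [ 0.5865 -0.0957  0.092 ]
t 2.65 tcp [ 0.5993 -0.1311  0.2997] shift [-0.089   0.0497  0.3717] -0.1583644287694404 y axis [-0.0004  0.     -1.    ]
```

View pics/w1.png

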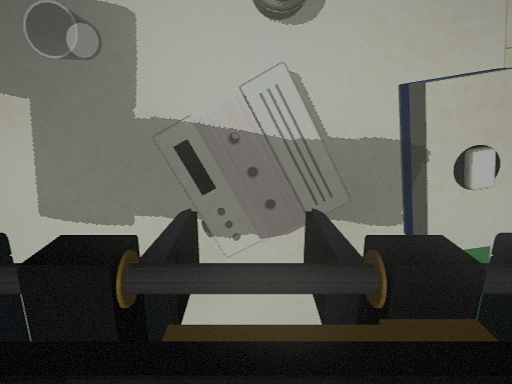

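The wrist view shows the three wells at about (235,138), (253,172) and (270,204). I'll refine these with blob centroids and go on to the stand.

```bash
python3 - <<'E'
from h import *
D=np.load("w1.npz");c={k:D[k] for k in("fovy","cx","cy","R","t")};g=cv2.cvtColor(D["p"],cv2.COLOR_RGB2GRAY).astype(float)
W=[]
for u0,v0 in((235,138),(253,172),(270,204)):
    w=g[v0-10:v0+11,u0-10:u0+11]; bg=np.median(w); k=np.clip(bg-12-w,0,None)
    n,l,s,ce=cv2.connectedComponentsWithStats((k>0).astype(np.uint8)); i=min(range(1,n),key=lambda i:np.hypot(*(ce[i]-10))-0.01*s[i,4])
    P=back(c,u0-10+ce[i][0],v0-10+ce[i][1],z=.092); W.append(P[:2]); print(s[i],ce[i],P, back(c,u0,v0,d=D["d"][v0-10,u0+10])[2])
W=np.array(W); print(np.diff(W,axis=0),np.linalg.norm(np.diff(W,axis=0),axis=1))
plan([.57,.25,.27])
E
```

```text
[ 3  4 12 12 88] [ 8.3182 10.2727] [ 0.5841 -0.0977  0.092 ] 0.09492957232192711
[  4   5  12  12 106] [9.3208 9.8868] [ 0.5995 -0.14    0.092 ] 0.09471497203331514
[ 5  5 11 10 94] [10.0213  9.6383] [ 0.6145 -0.1821  0.092 ] 0.09497117267286526
[[ 0.0153 -0.0423]
 [ 0.015  -0.0421]] [0.045  0.0447]
t 2.65 tcp [ 0.5993 -0.1311  0.2997] shift [-0.089   0.0297  0.3717] -0.1583644287694404 y axis [-0.0004  0.     -1.    ]
```

Request:
step_arm --targets '[[-0.3,[-0.089,0.03,0.37],0],[-0.3,[-0.089,0.03,0.37],0],[-0.3,[-0.089,0.03,0.37],0],[-0.3,[-0.089,0.03,0.37],0],[-0.3,[-0.089,0.03,0.37],0],[-0.3,[-0.089,0.03,0.37],0],[-0.3,[-0.089,0.03,0.37],0],[-0.3,[-0.089,0.03,0.37],0],[-0.3,[-0.089,0.03,0.37],0],[-0.3,[-0.089,0.03,0.37],0]]'

```text
t: 3.65
tcp_pos: [0.5699, 0.2486, 0.2697]
eef_rot: [-1.568, 0.124, -0.123]
wrist_force: [0.1, -1.1, 0.7]
grip_width: 0.652
```

```bash
python3 - <<'E'
from h import *
p,d,c=snap("wrist"); o=manip.get_obs(); R=Ro.from_rotvec(o["eef_rot"]).as_matrix(); print(o["tcp_pos"])
save(p[60:300,130:390],"w2.png")
vv,uu=np.mgrid[20:330:1,100:420]; P=np.array([back(c,u,v,d=d[v,u]) for u,v in zip(uu.ravel(),vv.ravel())])
q=P[:,:2]-[.57,.25]
for a,b in((.086,.096),(.14,.165)):
    m=(P[:,2]>a)&(P[:,2]<b)&(np.hypot(*q.T)<.06)
    if m.sum()>5: print(a,m.sum(),P[m].mean(0),cv2.minAreaRect((P[m][:,:2]*1000).astype(np.float32)))
E
```

```text
[0.5701 0.2481 0.2699]
0.086 3309 [0.57   0.2505 0.0924] ((569.592529296875, 246.92959594726562), (69.97512817382812, 70.46722412109375), 0.5432032942771912)
0.14 592 [0.5699 0.2485 0.15  ] ((569.6802368164062, 247.4617156982422), (22.084754943847656, 21.91304588317871), 77.27874755859375)
```

View pics/w2.png

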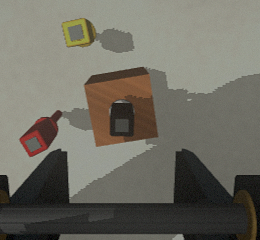

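The handle is aligned with the gripper, centred near (0.5697, 0.248), top at 0.150. Red and yellow are well clear of the fingers. Descending and gripping.

Request:
step_arm --targets '[[-0.3,[0,0.04,0],0.03],[-0.3,[0,0.08,0],0.03],[-0.3,[0,0.12,0],0.03],[-0.3,[0,0.15,0],0.03],[-0.3,[0,0.163,0],0.03],[-0.3,[0,0.163,0],0.03],[0.6,[0,0.163,0],0.03],[0.6,[0,0.163,0],0.03],[0.6,[0,0.163,0],0.03],[0.6,[0,0.163,0],0.03],[0.6,[0,0.163,0],0.03],[0.6,[0,0.163,0],0.03]]' --grip_force 30

```text
t: 4.9
tcp_pos: [0.5702, 0.2494, 0.1074]
eef_rot: [-1.566, 0.146, -0.147]
wrist_force: [-1.3, -0.1, 5.7]
grip_width: 0.239
```

Request:
step_arm --targets '[[0.6,[0,-0.02,0],0],[0.6,[0,-0.04,0],0],[0.6,[0,-0.065,0],0],[0.6,[0,-0.09,0],0],[0.6,[0,-0.12,0],0],[0.6,[0,-0.145,0],0],[0.6,[0,-0.145,0],0]]'

```text
t: 5.6
tcp_pos: [0.5714, 0.2499, 0.2554]
eef_rot: [-1.564, 0.143, -0.15]
wrist_force: [-0.1, -0.2, -1.2]
grip_width: 0.241
```

```bash
python3 - <<'E'
from h import *
o=manip.get_obs(); print(o["wrist_force"],o["grip_width"])
p,d,c=snap("top"); vv,uu=np.mgrid[100:260,120:260]
plan([.5995,-.140,.25])
P=np.array([back(c,u,v,d=d[v,u]) for u,v in zip(uu.ravel(),vv.ravel())])
m=(abs(P[:,0]-.67)<.06)&(abs(P[:,1]-.08)<.05); print("jar",P[m][P[m][:,2]>.05].mean(0),P[m].max(0))
E
```

```text
[-0.0954 -0.1778 -1.2483] 0.24052556130725256
t 5.65 tcp [0.5705 0.2496 0.2531] shift [ 0.1009  0.0028 -0.3774] -0.18693972956173513 y axis [ 0.0023  0.0009 -1.    ]
jar [0.6607 0.0704 0.0834] [0.7299 0.13   0.0951]
```

Request:
step_arm --targets '[[0.6,[0.013,0,-0.048],0],[0.6,[0.026,0,-0.096],0],[0.6,[0.039,0,-0.144],0],[0.6,[0.051,0,-0.192],0],[0.6,[0.064,0,-0.24],0],[0.6,[0.077,0,-0.288],0],[0.6,[0.09,0,-0.336],0],[0.6,[0.101,0,-0.377],0],[0.6,[0.101,0,-0.377],0],[0.6,[0.101,0,-0.377],0],[0.6,[0.101,0,-0.377],0]]'

```text
t: 6.75
tcp_pos: [0.5986, -0.139, 0.2508]
eef_rot: [-1.565, 0.148, -0.145]
wrist_force: [0.7, -0.7, -0.4]
grip_width: 0.239
```

```bash
python3 - <<'E'
from h import *
plan([.5995,-.140,.20])
o=manip.get_obs()
p,d,c=snap("wrist"); save(cv2.resize(p[60:330,130:390],None,fx=2,fy=2),"w3.png")
print(o["wrist_force"])
E
```

```text
t 6.75 tcp [ 0.5986 -0.139   0.2508] shift [ 0.0011  0.0508 -0.0008] -0.18655980951941295 y axis [-0.0015  0.0006 -1.    ]
[ 0.6609 -0.7085 -0.353 ]
```

View pics/w3.png

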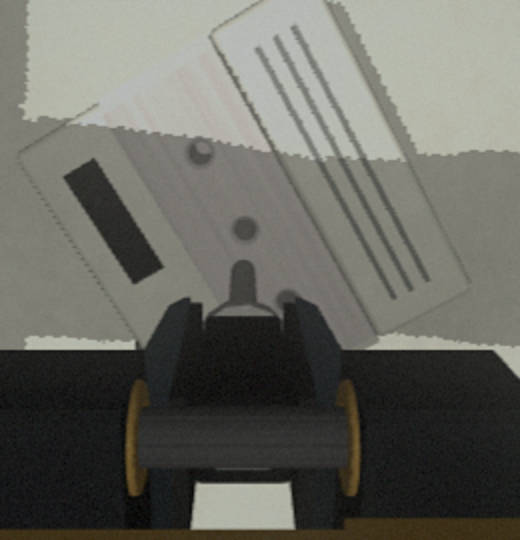

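The picture shows the probe hanging upright. Its tip is at crop (243,265), with the middle well just beyond at (245,229). Checking the tip offset numerically.

```bash
python3 - <<'E'
from h import *
c=get_calibration("wrist")
for n,u,v,z in(("tip far edge",243,261,.157),("well",245,229,.092),("well2",201,153,.092)):
    print(n,back(c,130+u/2,60+v/2,z=z))
print(manip.get_obs()["tcp_pos"])
E
```

```text
tip far edge [ 0.5992 -0.1387  0.157 ]
well [ 0.6    -0.1401  0.092 ]
well2 [ 0.5856 -0.0979  0.092 ]
[ 0.5988 -0.1388  0.2511]
```

Request:
step_arm --targets '[[0.6,[0,0.02,0.0015],0],[0.6,[0,0.04,0.0015],0],[0.6,[0,0.05,0.0015],0],[0.6,[0,0.055,0.0015],0],[0.6,[0,0.06,0.0015],0],[0.6,[0,0.064,0.0015],0],[0.6,[0,0.068,0.0015],0],[0.6,[0,0.072,0.0015],0],[0.6,[0,0.075,0.0015],0],[0.6,[0,0.075,0.0015],0]]'

```text
t: 7.8
tcp_pos: [0.5992, -0.1385, 0.1766]
eef_rot: [-1.566, 0.147, -0.147]
wrist_force: [-0.2, 0.1, -1.2]
grip_width: 0.24
```

Request:
step_arm --targets '[[0.6,[0,0.005,0],0],[0.6,[0,0.01,0],0],[0.6,[0,0.015,0],0],[0.6,[0,0.02,0],0],[0.6,[0,0.025,0],0],[0.6,[0,0.028,0],0],[0.6,[0,0.028,0],0]]'

```text
t: 8.5
tcp_pos: [0.5992, -0.1384, 0.1484]
eef_rot: [-1.566, 0.147, -0.146]
wrist_force: [0.2, -0.4, -1.4]
grip_width: 0.24
```

Request:
step_arm --targets '[[0.6,[0,0.002,0],0],[0.6,[0,0.004,0],0],[0.6,[0,0.006,0],0],[0.6,[0,0.008,0],0],[0.6,[0,0.01,0],0],[0.6,[0,0.01,0],0]]'

```text
t: 9.1
tcp_pos: [0.5992, -0.1384, 0.1386]
eef_rot: [-1.566, 0.147, -0.146]
wrist_force: [-0.4, -0.9, -0.7]
grip_width: 0.239
```

Request:
step_arm --targets '[[0.6,[0,0.003,0],0],[0.6,[0,0.006,0],0],[0.6,[0,0.009,0],0],[0.6,[0,0.012,0],0],[0.6,[0,0.015,0],0],[0.6,[0,0.018,0],0],[0.6,[0,0.021,0],0],[0.6,[0,0.024,0],0],[0.6,[0,0.027,0],0],[0.6,[0,0.029,0],0],[0.6,[0,0.029,0],0]]'

```text
t: 10.2
tcp_pos: [0.5993, -0.1384, 0.1096]
eef_rot: [-1.566, 0.147, -0.147]
wrist_force: [-0.2, 0.6, -1.4]
grip_width: 0.238
```

Request:
step_arm --targets '[[0.6,[0,0.001,0],0],[0.6,[0,0.002,0],0],[0.6,[0,0.0025,0],0],[0.6,[0,0.0025,0],0]]'

```text
t: 10.6
tcp_pos: [0.5995, -0.1384, 0.1075]
eef_rot: [-1.566, 0.147, -0.147]
wrist_force: [-0.0, -0.2, -1.6]
grip_width: 0.238
```

Request:
step_arm --targets '[[0.6,[0,0.001,0],0],[0.6,[0,0.001,0],0],[-0.3,[0,0.001,0],0],[-0.3,[0,0.001,0],0],[-0.3,[0,0.001,0],0],[-0.3,[0,0.001,0],0],[-0.3,[0,0.001,0],0],[-0.3,[0,-0.02,0],0],[-0.3,[0,-0.06,0],0],[-0.3,[0,-0.1,0],0],[-0.3,[0,-0.15,0],0],[-0.3,[0,-0.19,0],0],[-0.3,[0,-0.19,0],0]]'

```text
t: 11.9
tcp_pos: [0.6018, -0.1391, 0.3036]
eef_rot: [-1.567, 0.14, -0.154]
wrist_force: [0.3, 0.5, -0.9]
grip_width: 0.652
```

```bash
python3 - <<'E'
from h import *
o=manip.get_obs(); print(o["t"],o["tcp_pos"],o["wrist_force"],o["grip_width"])
p,d,c=snap("wrist"); save(cv2.resize(p[60:330,130:390],None,fx=2,fy=2),"w4.png")
vv,uu=np.mgrid[100:260,180:330]; P=np.array([back(c,u,v,d=d[v,u]) for u,v in zip(uu.ravel(),vv.ravel())])
m=(np.hypot(P[:,0]-.6,P[:,1]+.14)<.03)&(P[:,2]>.135)&(P[:,2]<.25)
print(m.sum(),P[m].mean(0),np.percentile(P[m][:,2],[10,50,90]))
b=(np.hypot(P[:,0]-.6,P[:,1]+.14)<.06)&(abs(P[:,2]-.092)<.006); print("block z",np.median(P[b][:,2]))
E
```

```text
11.9 [ 0.6018 -0.1391  0.3036] [ 0.2845  0.5171 -0.9138] 0.6523685349104106
490 [ 0.599  -0.139   0.1498] [0.1484 0.1505 0.1518]
block z 0.09236569539476644
```

View pics/w4.png

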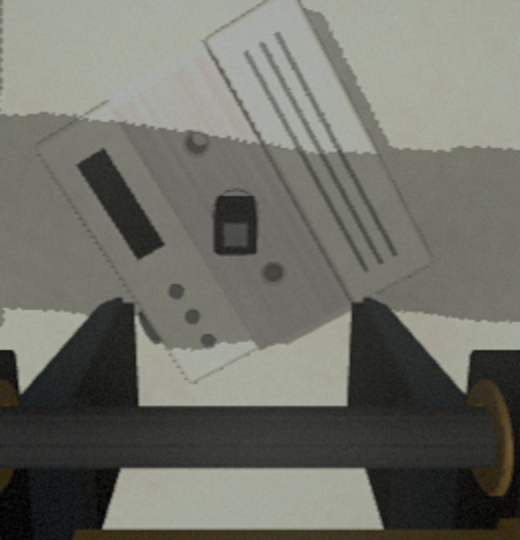

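The handle top is at z = 0.150, which is the block top plus 58 mm, so the probe is fully home. It stands upright in the middle well at crop (235,220) and the gripper is clear. Letting the arm settle, then handing in.

Request:
step_arm --targets '[[-0.3,[0,0,0],0],[-0.3,[0,0,0],0],[-0.3,[0,0,0],0]]'

```text
t: 12.25
tcp_pos: [0.5989, -0.1383, 0.296]
eef_rot: [-1.565, 0.149, -0.145]
wrist_force: [-0.1, 0.1, 1.0]
grip_width: 0.65
```

```bash
python3 -c "
from h import *
print(manip.finish_job())"
```

```text
the job is handed in; nothing more can be done
None
```

I took the black probe out of its stand, put it in the heater's middle well, released it and handed the job in at about 12 s. The middle well was the first one I tried, and it was clear: the tip passed the 42 mm slug depth and went to the bottom with no contact force.

- **Seating:** the last wrist-camera depth reading put the handle top at 0.150 m and the block top at 0.092 m. That 58 mm matches the collar resting on the block.
- **Position:** the handle centre was at about (0.599, -0.139), against a measured well centre of (0.600, -0.140). The last picture shows the probe upright, but I did not measure its tilt separately.
- **Contact:** I never felt the collar touch down before letting go, so the probe probably dropped a fraction of a millimetre. At hand-in the gripper was open and about 0.15 m above the probe.
- **Glassware:** the arm kept well clear of the beaker and graduate, but I took no picture of them after the move.

No check failed or disagreed by more than about 2 mm.

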